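Sterilise the tea stirrers

ROBOT

A 6-joint arm with a two-finger parallel gripper is mounted at the origin on the work surface. World frame = base frame: x ahead of the robot, y to its left, z up, the work surface at z = 0. Lengths are in m, angles in degrees, forces in N, time in s.
With the tool pointing down it reaches from about 0.375 to 0.75 m from the base axis. Payload 9 kg.
Tool frame: the origin (TCP) lies where the fingers leave the gripper's body, on its centre line; the fingertips stand 73 mm ahead of it and the grasp point (between the pads) lies 54 mm ahead of it (robot.tip_reach is the distance from the TCP to the fingertips, in m); z points along the fingers, y is the line along which they close (so a half turn about z gives the same grasp; the last joint's range is limited). The gripper opens to 85 mm and grips with 20 to 120 N. Pads are 22 mm wide; open, the fingers measure 114 mm over their backs; the gripper's body (76 mm by 85 mm) begins 54 mm behind the grasp point. The pads swing forward as they close: fully open they stand 13 mm farther back than shut.
Start: joints at [-76.931, 5.964, 5.575, 89.605, 0, 77.527], TCP at [0.259, -0.541, 0.304] pointing down, gripper open.
Joint ranges: [-171.21, 171.21], [-48.23, 106.86], [-62.78, 66.21], [-105.2, 120.99], [-86.42, 89.51], [-180, 180]. Speed limits (degrees/s): [127.2, 127.2, 147.25, 180, 180, 180].

INTERFACE

Orientations are given as [roll, pitch, yaw] about the fixed x, y, z axes, in that order (R = Rz(yaw) Ry(pitch) Rx(roll)).
In Python, from plant import robot gives the robot as it stands. Calls block until the motion is done:
- robot.move_pose(position, orientation): joint-space move of the TCP to a pose.
- robot.line_to(position, vel=0.15, rotation=None, guard=None): straight line of the TCP; rotation=None keeps the orientation; vel is the mean speed in m/s. With guard (N) it stops when the force on the tool has changed by that much, and returns True; else False.
- robot.goto_joints(angles): joint-space move.
- robot.set_gripper(opening): finger opening in m; the grip force is fixed at half the most; returns when the fingers have stopped.
- robot.pause(seconds).
- robot.ik(position, orientation): joint angles nearest the present ones, or None.
- robot.observe(): the state.
- robot.grab_frame(name): name is "scene" or "top" or "wrist"; returns the picture (420x560x3 uint8, blue, green, red); there is no depth.
- robot.get_calibration(name): a dict with "vertical_fov" (degrees; the focal length in pixels is half the picture's height over the tangent of half this angle, whatever the lens; pixels are square), "cx", "cy" (the principal point, pixels), "rvec" (rotation vector, rad) and "tvec" (3), from world to camera coordinates, as OpenCV has them. Camera axes: x right, y down, z forward; pixel columns grow to the right and rows downward; lengths in m; the calibration is good to about 2 mm. A picture is of the moment at which its call begins: read the wrist's pose just before it. get_calibration takes no time and is no camera call; for the wrist camera it gives the pose at the moment of the call.
A pose or a line that the arm cannot do raises robot.IKError and nothing moves.
- robot.job_done(): hands the job in; it is judged then, once.
The state is a dict: "time": time; "q": joint angles; "qvel": joint speeds; "joint_torque": joint torques, N m; "tool_pos": TCP position; "tcp_rot": TCP orientation; "ft_force": force on the tool from outside, world axes, zero at the start; "torque": the same for the moment, N m; "gripper_width": finger opening in m; "gripper_force": force on a finger pad.
Only numpy, scipy, OpenCV 4.12 (cv2) and the standard library are available. Lean on these libraries where they do the work, as an engineer would, in place of code of your own. Each camera call takes 0.05 s, during which the arm holds its last target. There are 200 camera calls.

TASK

Take every used stirrer out of the tea cups and stand it in a well of the white UV steriliser, one to a well. Once all of them are in, press the steriliser's green start button fully down and let it come back up, with all the stirrers still standing in their wells; then move every stirrer into the wooden stand, standing on the floor of a well. Leave all the cups standing upright and do not disturb the jar, the bottle or the paper roll.

Things in the scene. Friction and masses are not known exactly. Their poses are not given: they have to be found in the camera images.
- stirrer0: tea stirrer, 162 mm tall, 120 g: heavy steel foot disc 34 mm across and 18 mm high (it stands on its own), thin steel rod 8 mm thick, black rubber grip 16 mm thick from 108 to 150 mm above the foot's underside, and a red cap disc 21 mm across from 150 to 162 mm. Origin: centre of the foot's underside, z along the rod to the cap. May be absent (None from the start).
- stirrer1: tea stirrer, 162 mm tall, 120 g: heavy steel foot disc 34 mm across and 18 mm high (it stands on its own), thin steel rod 8 mm thick, black rubber grip 16 mm thick from 108 to 150 mm above the foot's underside, and a yellow cap disc 21 mm across from 150 to 162 mm. Origin: centre of the foot's underside, z along the rod to the cap. May be absent (None from the start).
- stirrer2: tea stirrer, 162 mm tall, 120 g: heavy steel foot disc 34 mm across and 18 mm high (it stands on its own), thin steel rod 8 mm thick, black rubber grip 16 mm thick from 108 to 150 mm above the foot's underside, and a blue cap disc 21 mm across from 150 to 162 mm. Origin: centre of the foot's underside, z along the rod to the cap. May be absent (None from the start).
- stirrer3: tea stirrer, 162 mm tall, 120 g: heavy steel foot disc 34 mm across and 18 mm high (it stands on its own), thin steel rod 8 mm thick, black rubber grip 16 mm thick from 108 to 150 mm above the foot's underside, and an orange cap disc 21 mm across from 150 to 162 mm. Origin: centre of the foot's underside, z along the rod to the cap. May be absent (None from the start).
- cup0: white ceramic tea cup, 74 mm across at the rim, 56 mm at the foot, 85 mm high, 220 g, wall 3 mm, inner floor 5 mm above its underside; stands on the tray; may hold one stirrer. Origin: centre of its underside, z up.
- cup1: white ceramic tea cup, 74 mm across at the rim, 56 mm at the foot, 85 mm high, 220 g, wall 3 mm, inner floor 5 mm above its underside; stands on the tray; may hold one stirrer. Origin: centre of its underside, z up.
- cup2: white ceramic tea cup, 74 mm across at the rim, 56 mm at the foot, 85 mm high, 220 g, wall 3 mm, inner floor 5 mm above its underside; stands on the tray; may hold one stirrer. Origin: centre of its underside, z up.
- cup3: white ceramic tea cup, 74 mm across at the rim, 56 mm at the foot, 85 mm high, 220 g, wall 3 mm, inner floor 5 mm above its underside; stands on the tray; may hold one stirrer. Origin: centre of its underside, z up.
- tray: flat blue tray, 235 x 235 x 6 mm, fixed, with a 12 mm high rim (rim only for looks). Origin: centre of its underside.
- steriliser: white counter-top UV steriliser, fixed, 94 mm (x) by 330 mm (y) by 90 mm high. Three upright square wells 46 x 46 mm, 75 mm deep (floor 15 mm above the underside), open at the top, centred at x = 0, y = -116, -44 and +28 mm, blue frames round their mouths; room for one stirrer each. The start button is on the top at x = 0, y = +125 mm. Origin: centre of the underside.
- start_top (a point): centre of the top face of the green start button, 30 mm across, on the steriliser's top; pressed straight down.
- start (a joint): travel of the start button: 0 is up, 0.006 m is fully down; a spring brings it back (about 5 N when fully down).
- stand: wooden stand for clean stirrers, loose, 0.9 kg, 84 mm (x) by 236 mm (y) by 75 mm high, three upright square wells 46 x 46 mm, 65 mm deep (floor 10 mm above the underside), at x = 0, y = -72, 0 and +72 mm; room for one stirrer each. Origin: centre of the underside, z up.
- jar: bystander: amber jar with a yellow lid, 90 mm across, 150 mm high. Origin: centre of the underside.
- bottle: bystander: white plastic bottle, 56 mm across, 150 mm high. Origin: centre of the underside.
- roll: bystander: paper roll standing on end, 100 mm across, 100 mm high. Origin: centre of the underside.
Not all that is in view belongs to the job. Leave any red look-alike of the cup0 alone.

How it is judged (in metres and radians):
On the way, in this order (a step that is already met when the one before it is completed fails the run):
1. every stirrer stands in a well of the steriliser (x of stirrer0 in the frame of steriliser between -0.03 and 0.03 m and y of stirrer0 in the frame of steriliser between -0.15 and 0.15 m and z of stirrer0 in the frame of steriliser between 0 and 0.025 m and angle between each of stirrer0, stirrer1, stirrer2, stirrer3's own z axis and vertical below 0.5 rad and x of stirrer1 in the frame of steriliser between -0.03 and 0.03 m and y of stirrer1 in the frame of steriliser between -0.15 and 0.15 m and z of stirrer1 in the frame of steriliser between 0 and 0.025 m and x of stirrer2 in the frame of steriliser between -0.03 and 0.03 m and y of stirrer2 in the frame of steriliser between -0.15 and 0.15 m and z of stirrer2 in the frame of steriliser between 0 and 0.025 m and x of stirrer3 in the frame of steriliser between -0.03 and 0.03 m and y of stirrer3 in the frame of steriliser between -0.15 and 0.15 m and z of stirrer3 in the frame of steriliser between 0 and 0.025 m and value of joint start below 0.002 m), for 0.2 s.
2. start button fully down with every stirrer in the steriliser (x of stirrer0 in the frame of steriliser between -0.03 and 0.03 m and y of stirrer0 in the frame of steriliser between -0.15 and 0.15 m and z of stirrer0 in the frame of steriliser between 0 and 0.025 m and angle between each of stirrer0, stirrer1, stirrer2, stirrer3's own z axis and vertical below 0.5 rad and x of stirrer1 in the frame of steriliser between -0.03 and 0.03 m and y of stirrer1 in the frame of steriliser between -0.15 and 0.15 m and z of stirrer1 in the frame of steriliser between 0 and 0.025 m and x of stirrer2 in the frame of steriliser between -0.03 and 0.03 m and y of stirrer2 in the frame of steriliser between -0.15 and 0.15 m and z of stirrer2 in the frame of steriliser between 0 and 0.025 m and x of stirrer3 in the frame of steriliser between -0.03 and 0.03 m and y of stirrer3 in the frame of steriliser between -0.15 and 0.15 m and z of stirrer3 in the frame of steriliser between 0 and 0.025 m and value of joint start above 0.005 m), for 0.05 s.
3. button back up with every stirrer still in the steriliser (x of stirrer0 in the frame of steriliser between -0.03 and 0.03 m and y of stirrer0 in the frame of steriliser between -0.15 and 0.15 m and z of stirrer0 in the frame of steriliser between 0 and 0.025 m and angle between each of stirrer0, stirrer1, stirrer2, stirrer3's own z axis and vertical below 0.5 rad and x of stirrer1 in the frame of steriliser between -0.03 and 0.03 m and y of stirrer1 in the frame of steriliser between -0.15 and 0.15 m and z of stirrer1 in the frame of steriliser between 0 and 0.025 m and x of stirrer2 in the frame of steriliser between -0.03 and 0.03 m and y of stirrer2 in the frame of steriliser between -0.15 and 0.15 m and z of stirrer2 in the frame of steriliser between 0 and 0.025 m and x of stirrer3 in the frame of steriliser between -0.03 and 0.03 m and y of stirrer3 in the frame of steriliser between -0.15 and 0.15 m and z of stirrer3 in the frame of steriliser between 0 and 0.025 m and value of joint start below 0.0015 m), for 0.2 s.
At the end, for the whole second after the job is handed in: every stirrer stands in a well of the wooden stand, its foot within 10 mm of the well's floor, leaning less than 0.5 rad, at rest; the button is up (under 1.5 mm), every cup is upright (within 0.2 rad) and the stand upright (within 0.1 rad) (x of stirrer0 in the frame of stand between -0.03 and 0.03 m and y of stirrer0 in the frame of stand between -0.11 and 0.11 m and z of stirrer0 in the frame of stand between 0 and 0.02 m and angle between each of stirrer0, stirrer1, stirrer2, stirrer3's own z axis and vertical below 0.5 rad and linear speed of each of stirrer0, stirrer1, stirrer2, stirrer3 below 0.03 m/s and x of stirrer1 in the frame of stand between -0.03 and 0.03 m and y of stirrer1 in the frame of stand between -0.11 and 0.11 m and z of stirrer1 in the frame of stand between 0 and 0.02 m and x of stirrer2 in the frame of stand between -0.03 and 0.03 m and y of stirrer2 in the frame of stand between -0.11 and 0.11 m and z of stirrer2 in the frame of stand between 0 and 0.02 m and x of stirrer3 in the frame of stand between -0.03 and 0.03 m and y of stirrer3 in the frame of stand between -0.11 and 0.11 m and z of stirrer3 in the frame of stand between 0 and 0.02 m and angle between each of cup0, cup1, cup2, cup3's own z axis and vertical below 0.2 rad and value of joint start below 0.0015 m and angle between stand's own z axis and vertical below 0.1 rad); the robot touches nothing.
It fails at once if a bystander (jar, bottle or paper roll) is moved more than 30 mm (distance of any of jar, bottle, roll from where it was at the start of the episode above 0.03 m).
Of stirrer0, stirrer1, stirrer2, stirrer3 only 2 to 3 are there at a start; the rules pass over those that are not, and their reading is None.
At some moment in a run one of cup0, cup1, cup2, cup3, stand may be knocked a few centimetres aside while the robot is not near it.
Once in a run the grip may slacken for a moment while it holds something.
It also fails if it takes over 210 s, if anything falls off the work surface, if the arm or the gripper's body presses on something with over 40 N, if the wrist force passes 120 N, or if a joint passes its speed limit or range.

## Working session

There is one attempt and no reset: what is moved stays moved. The work goes in short steps, each a Python script; the robot and the scene stay as the last script left them, time stands still between calls to the robot, and variables do not carry over. Pictures are saved under pics/ and viewed, at most 14 in all, crops included, and the job is handed in when it is done.

```bash
mkdir -p pics; ls
python3 - <<'E'
from plant import robot
import cv2
for n in("scene","top"):
    cv2.imwrite(f"pics/{n}0.png",robot.grab_frame(n)); print(n,robot.get_calibration(n))
print(robot.observe())
E
```

```text
pics
scene {'vertical_fov': 55.88588414779191, 'cx': 276.49483436035746, 'cy': 207.73325851785464, 'rvec': array([ 1.00785733,  2.44688737, -1.03185159]), 'tvec': array([ 0.43140015, -0.17683092,  1.26782627])}
top {'vertical_fov': 49.124845806466695, 'cx': 279.2444643281276, 'cy': 209.98201605461276, 'rvec': array([ 2.11611043, -2.1301333 ,  0.21258468]), 'tvec': array([-0.05896459,  0.55687671,  1.1533984 ])}
{'time': 0.1, 'q': array([-7.69300756e+01,  5.99569345e+00,  5.53163381e+00,  8.96047806e+01,
        1.87308386e-04,  7.75277186e+01]), 'qvel': array([-0.01979779, -0.04261888,  0.11351077, -0.12250684,  0.08482418,
        0.04318373]), 'joint_torque': array([ 8.33363127e-03, -5.58214474e+01,  5.04712737e+01,  1.34564016e-02,
       -2.36441128e-04, -8.54186567e-06]), 'tool_pos': array([ 0.25867493, -0.54113884,  0.3031961 ]), 'tcp_rot': array([-1.79932825e+02, -1.50501181e-02,  2.55421969e+01]), 'ft_force': array([ 0.58925178, -0.22617673, -0.35675732]), 'torque': array([-0.02954191, -0.00567622, -0.00905541]), 'gripper_force': 0.0, 'gripper_width': 0.08538895151476174}
```

View pics/top0.png

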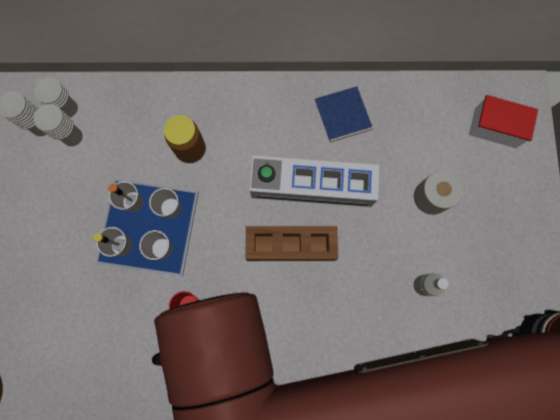

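View pics/scene0.png

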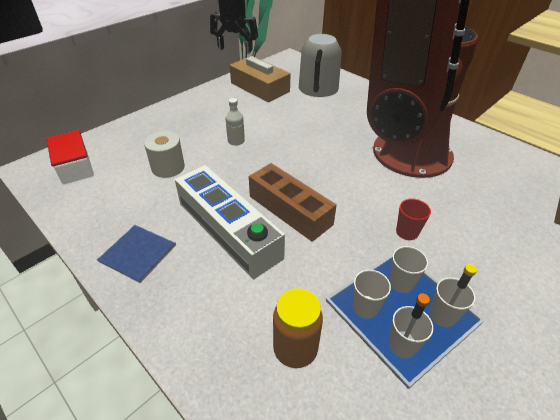

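The top view shows 4 white cups on the blue tray, at about (125,196), (164,203), (113,242) and (155,245). Only two stirrers are visible: orange cap at (114,188) and yellow cap at (98,237). The red cup at (183,300) is the look-alike and the stacked cups are clutter. The steriliser runs from (252,160) to (378,200), with its button at (266,173). The stand is at about (291,243).

```bash
cat > h.py <<'E'
import numpy as np, cv2
from plant import robot
def cam(n):
    c=robot.get_calibration(n); f=210/np.tan(np.radians(c["vertical_fov"])/2)
    K=np.array([[f,0,c["cx"]],[0,f,c["cy"]],[0,0,1.]]); R=cv2.Rodrigues(np.array(c["rvec"]))[0]
    return K,R,np.array(c["tvec"]).reshape(3)
def ray(c,p):
    K,R,t=c; d=R.T@np.linalg.inv(K)@np.array([p[0],p[1],1.]); return -R.T@t,d/np.linalg.norm(d)
def plane(c,p,z):
    o,d=ray(c,p); return o+d*(z-o[2])/d[2]
def tri(c1,p1,c2,p2):
    o1,d1=ray(c1,p1);o2,d2=ray(c2,p2)
    s=np.linalg.lstsq(np.c_[d1,-d2],o2-o1,rcond=None)[0]
    a,b=o1+s[0]*d1,o2+s[1]*d2; return (a+b)/2,np.linalg.norm(a-b)
def proj(c,P):
    K,R,t=c; q=K@(R@np.asarray(P,float)+t); return q[:2]/q[2]
def blobs(im,lo,hi,amin=8,roi=None):
    m=cv2.inRange(cv2.cvtColor(im,cv2.COLOR_BGR2HSV),np.array(lo),np.array(hi))
    if roi is not None:
        k=np.zeros_like(m);k[roi[1]:roi[3],roi[0]:roi[2]]=255;m&=k
    n,_,s,c=cv2.connectedComponentsWithStats(m)
    return [(tuple(np.round(c[i],1)),int(s[i,4]),tuple(s[i,:4])) for i in range(1,n) if s[i,4]>=amin]
COL={"orange":((6,180,120),(16,255,255)),"yellow":((25,180,120),(34,255,255)),"green":((50,120,60),(80,255,255)),
     "frame":((105,150,120),(120,255,255)),"wood":((5,80,40),(18,220,160)),"tray":((105,150,40),(120,255,255))}
E
python3 - <<'E'
from h import *
T=cv2.imread("pics/top0.png");S=cv2.imread("pics/scene0.png")
for k in COL: print(k,"T",blobs(T,*COL[k],12),"\n   S",blobs(S,*COL[k],12))
for i,(im,r) in enumerate([(T,(80,165,210,285)),(T,(235,140,395,275)),(S,(320,235,490,385))]):
    c=im[r[1]:r[3],r[0]:r[2]]; s=[6,5,4.7][i]
    cv2.imwrite(f"pics/c{i}.png",cv2.resize(c,None,fx=s,fy=s,interpolation=cv2.INTER_CUBIC)[:600,:800])
E
```

```text
orange T [] 
   S [((np.float64(423.3), np.float64(298.5)), 91, (np.int32(418), np.int32(294), np.int32(12), np.int32(10)))]
yellow T [] 
   S [((np.float64(470.7), np.float64(268.5)), 72, (np.int32(465), np.int32(265), np.int32(12), np.int32(8))), ((np.float64(298.2), np.float64(307.9)), 1333, (np.int32(277), np.int32(289), np.int32(44), np.int32(39)))]
green T [((np.float64(266.0), np.float64(171.8)), 96, (np.int32(261), np.int32(167), np.int32(11), np.int32(11)))] 
   S [((np.float64(248.7), np.float64(7.9)), 123, (np.int32(245), np.int32(0), np.int32(9), np.int32(18))), ((np.float64(263.9), np.float64(15.6)), 273, (np.int32(258), np.int32(0), np.int32(14), np.int32(40))), ((np.float64(256.7), np.float64(227.8)), 100, (np.int32(251), np.int32(223), np.int32(13), np.int32(10)))]
frame T [] 
   S [((np.float64(199.7), np.float64(181.6)), 80, (np.int32(185), np.int32(172), np.int32(30), np.int32(19))), ((np.float64(215.1), np.float64(195.9)), 96, (np.int32(200), np.int32(185), np.int32(32), np.int32(22))), ((np.float64(231.7), np.float64(211.7)), 121, (np.int32(216), np.int32(200), n
[... 8791 characters left out ...]
int32(308), np.int32(50), np.int32(60)))]
tray T [((np.float64(152.3), np.float64(231.5)), 3175, (np.int32(100), np.int32(185), np.int32(94), np.int32(88)))] 
   S [((np.float64(199.7), np.float64(181.6)), 80, (np.int32(185), np.int32(172), np.int32(30), np.int32(19))), ((np.float64(215.1), np.float64(195.9)), 96, (np.int32(200), np.int32(185), np.int32(32), np.int32(22))), ((np.float64(231.7), np.float64(211.7)), 121, (np.int32(216), np.int32(200), np.int32(33), np.int32(23))), ((np.float64(385.2), np.float64(268.5)), 127, (np.int32(377), np.int32(260), np.int32(15), np.int32(19))), ((np.float64(404.9), np.float64(327.0)), 4012, (np.int32(332), np.int32(275), np.int32(146), np.int32(107)))]
```

View pics/c0.png

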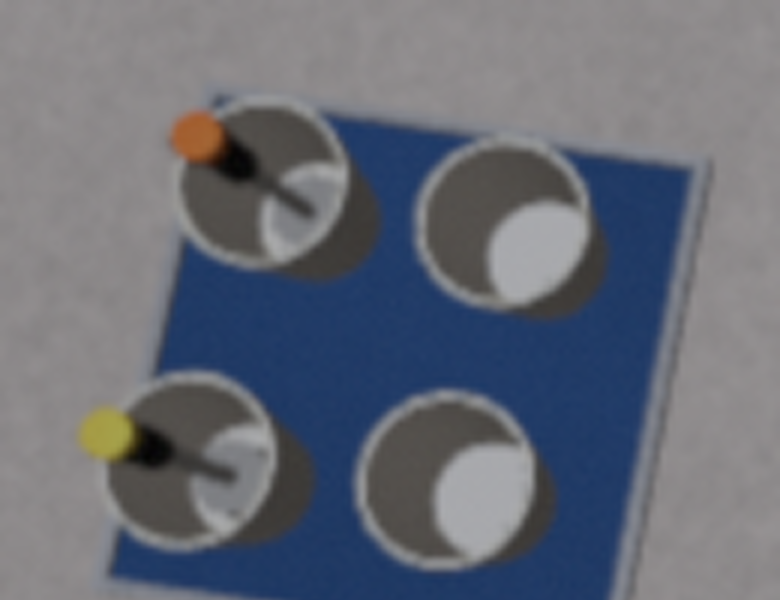

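View pics/c2.png

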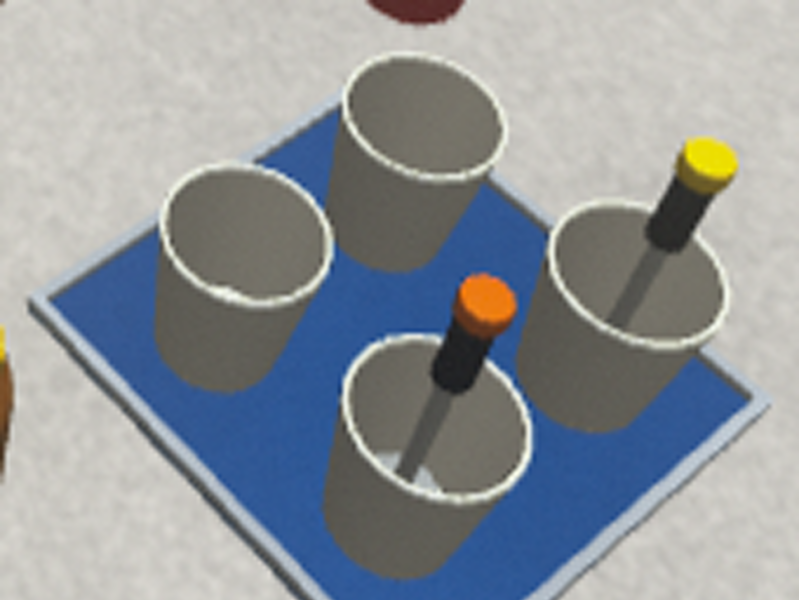

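View pics/c1.png

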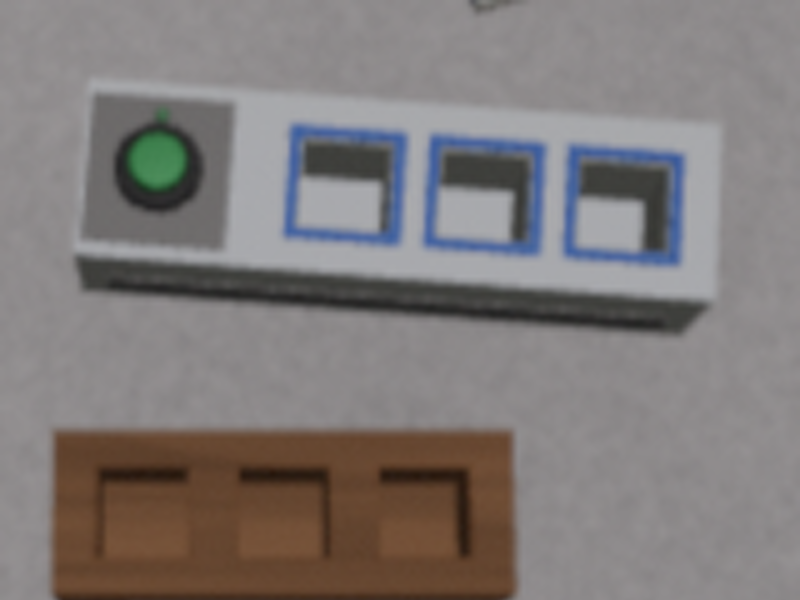

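Crops: both stirrers lean slightly within their cups, and the other two cups are empty. In the top view the steriliser wells are at (304,177), (332,179) and (360,181), and the stand centre is at (292,243).

Run:
```python
from h import *
np.set_printoptions(precision=4,suppress=True)
t=cam("top");s=cam("scene")
print("cams",-t[1].T@t[2],-s[1].T@s[2])
sc=lambda x,y:(320+x/4.7,235+y/4.7); tc=lambda x,y:(80+x/6,165+y/6)
print("capO",tri(t,(113.3,188),s,sc(486,307)),"capY",tri(t,tc(106,433),s,sc(707,167)))
print("gripbottomO",tri(t,tc(250,178),s,sc(453,382)),"Y",tri(t,tc(165,455),s,sc(666,242)))
for n,p,q in (("O",tc(264,182),sc(437,419)),("Y",tc(190,460),sc(640,275)),("E1",tc(503,221),sc(246,234)),("E2",tc(446,480),sc(426,117))):
    print("rim",n,plane(t,p,.091),tri(t,p,s,q))
print("foot rod O",plane(t,tc(315,212),.029),"Y",plane(t,tc(235,476),.029))
W=[plane(t,p,.09) for p in((304.2,176.8),(332,179.2),(359.8,181.2))]
print("wells",W,"scene",[plane(s,p,.09) for p in((231.7,211.7),(215.1,195.9),(199.7,181.6))])
print("btn",tri(t,(266,171.8),s,(256.7,227.8)))
c=lambda x,y:(235+x/5,140+y/5)
print("stand corners",[plane(t,c(*p),.075) for p in((54,430),(513,430),(515,597),(53,597))])
print("stand wells",[plane(t,c(*p),.075) for p in((143,512),(284,512),(425,512))])
print("jar",tri(t,(181,129),s,(298,308)), "redcup",plane(t,(183,300),.085))
```

```text
cams [ 0.325  -0.0538  1.2391] [1.0359 0.4256 0.7553]
capO (array([0.5898, 0.3366, 0.1671]), np.float64(0.002987463356215653)) capY (array([0.4717, 0.3651, 0.1674]), np.float64(0.0016110651278827175))
gripbottomO (array([0.5862, 0.3359, 0.1101]), np.float64(0.004568832566342014)) Y (array([0.4692, 0.3635, 0.113 ]), np.float64(0.005631428345082215))
rim O [0.5898 0.3343 0.091 ] (array([0.5897, 0.3373, 0.0879]), np.float64(0.004216715930068503))
rim Y [0.4709 0.3583 0.091 ] (array([0.4703, 0.3616, 0.0882]), np.float64(0.004797411997793952))
rim E1 [0.5722 0.2319 0.091 ] (array([0.5717, 0.2337, 0.0896]), np.float64(0.003214371774962133))
rim E2 [0.4618 0.2511 0.091 ] (array([0.4611, 0.2535, 0.0891]), np.float64(0.003992680552485554))
foot rod O [0.5902 0.3316 0.029 ] Y [0.4715 0.3603 0.029 ]
wells [array([ 0.6365, -0.1275,  0.09  ]), array([ 0.6297, -0.1993,  0.09  ]), array([ 0.6239, -0.271 ,  0.09  ])] scene [array([ 0.637 , -0.1234,  0.09  ]), array([ 0.6302, -0.1951,  0.09  ]), array([ 0.6243, -0.2661,  0.09  ])]
btn (array([ 0.6438, -0.0286,  0.1115]), np.float64(0.0016743073586391103))
stand corners [array([0.5111, 0.0235, 0.075 ]), array([ 0.5096, -0.2119,  0.075 ]), array([ 0.4241, -0.2102,  0.075 ]), array([0.4256, 0.0235, 0.075 ])]
stand wells [array([ 0.4685, -0.0221,  0.075 ]), array([ 0.4681, -0.0939,  0.075 ]), array([ 0.4676, -0.1657,  0.075 ])]
jar (array([0.745 , 0.1854, 0.1461]), np.float64(0.006242891882453281)) redcup [0.3261 0.1762 0.085 ]
```

```bash
cat >> h.py <<'E'
np.set_printoptions(precision=4,suppress=True)
H=0.132+0.054   # TCP above the stirrer's foot when gripped
DOWN=[180,0,90]
def hover(xy,z=.33): robot.move_pose([xy[0],xy[1],z],DOWN)
def capfind(name,color,zc=.167):
    c=cam(name); im=robot.grab_frame(name)
    return c,im,blobs(im,*COL[color],12)
E
python3 - <<'E'
from h import *
for p in ([.590,.3355],[.471,.3625],[.6368,-.1255],[.624,-.2686],[.468,-.166],[.645,-.029]):
    for z in (.35,.18):
        for yaw in (90,-90,0,180): 
            q=robot.ik([*p,z],[180,0,yaw]); 
            if q is None or yaw==90: print(p,z,yaw,q)
hover([.59,.3355],.33)
c=cam("wrist");im=robot.grab_frame("wrist");cv2.imwrite("pics/w1.png",im)
print(robot.observe()["tool_pos"],robot.observe()["tcp_rot"],robot.observe()["time"])
print("campos",-c[1].T@c[2],"pred caps",proj(c,[.59,.3355,.173]),proj(c,[.471,.3625,.173]),"rim",proj(c,[.59,.3355,.091]))
for k in("orange","yellow"):print(k,blobs(im,*COL[k],12))
E
```

```text
[0.59, 0.3355] 0.35 90 [ 18.6164  21.7481  28.5091  96.7611   0.     108.6164]
[0.59, 0.3355] 0.18 90 [ 18.6164  20.3928   9.132   78.7392   0.     108.6164]
[0.471, 0.3625] 0.35 90 [ 24.9885   5.9049  10.3247  94.4198   0.     114.9885]
[0.471, 0.3625] 0.18 90 [ 24.9885   5.764   -7.5293  76.7068   0.     114.9885]
[0.6368, -0.1255] 0.35 90 [-22.667   15.9307  21.5248  95.5941   0.      67.333 ]
[0.6368, -0.1255] 0.18 90 [-22.667   15.1963   2.9594  77.7631   0.      67.333 ]
[0.624, -0.2686] 0.35 90 [-34.2871  21.8769  28.6678  96.7909   0.      55.7129]
[0.624, -0.2686] 0.18 90 [-34.2871  20.5052   9.2686  78.7634   0.      55.7129]
[0.468, -0.166] 0.35 90 [-34.6585 -11.1606  -6.2586  94.902    0.      55.3415]
[0.468, -0.166] 0.18 90 [-34.6585 -11.565  -24.3195  77.2455   0.      55.3415]
[0.645, -0.029] 0.35 90 [-14.1539  15.2862  20.7728  95.4865   0.      75.8461]
[0.645, -0.029] 0.18 90 [-14.1539  14.6073   2.2771  77.6698   0.      75.8461]
[0.5904 0.3348 0.33  ] [179.9989   0.0028  89.9396] 3.425
campos [0.59   0.4009 0.3991] pred caps [281.5445 218.9538] [128.2473 185.8332] rim [281.4945 197.6457]
orange [((np.float64(280.1), np.float64(217.6)), 457, (np.int32(268), np.int32(206), np.int32(25), np.int32(24)))]
yellow [((np.float64(128.7), np.float64(184.1)), 482, (np.int32(116), np.int32(172), np.int32(26), np.int32(25))), ((np.float64(449.4), np.float64(374.5)), 44, (np.int32(445), np.int32(372), np.int32(11), np.int32(7)))]
```

View pics/w1.png

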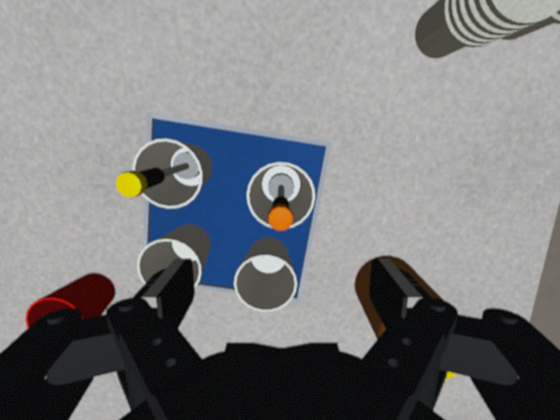

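The wrist view shows the orange cap at (280,218) and the yellow at (129,184). Both are within 2 px of my predictions, so I'm going for the orange one and carrying it to the far well.

```bash
cat >> h.py <<'E'
def where(xy,zfoot,color):
    """wrist view from above an expected stirrer: its cap's xy"""
    hover(xy); c=cam("wrist"); b=blobs(robot.grab_frame("wrist"),*COL[color],150)
    P=[plane(c,x[0],zfoot+.159)[:2] for x in b]
    P=min(P,key=lambda p:np.linalg.norm(p-xy)); print("cap",color,P,"expected",xy); return P
def st(msg):
    o=robot.observe(); print(msg,"t%.1f"%o["time"],o["tool_pos"],"w%.4f f%.1f"%(o["gripper_width"],o["gripper_force"]),o["ft_force"])
    return o
def pick(xy,zfoot,color,lift):
    xy=where(np.array(xy),zfoot,color); robot.set_gripper(.05)
    robot.line_to([*xy,.29]); hit=robot.line_to([*xy,zfoot+H],vel=.08,guard=10); st(f"down hit={hit}")
    if hit: return False
    robot.set_gripper(0.0); o=st("grip"); 
    robot.line_to([*xy,zfoot+H+.02],vel=.05); robot.line_to([*xy,lift+H],vel=.12); o=st("lifted")
    return .012<o["gripper_width"]<.02
def place(xy,zfoot,carry,release=True):
    robot.line_to([*xy,carry+H],vel=.2); st("over")
    robot.line_to([*xy,zfoot+H+.02],vel=.12,guard=12)
    hit=robot.line_to([*xy,zfoot+H-.003],vel=.03,guard=6); o=st(f"placed hit={hit} foot={robot.observe()['tool_pos'][2]-H:.4f}")
    return o
def let_go():
    p=robot.observe()["tool_pos"]; robot.set_gripper(.045); robot.line_to([p[0],p[1],.30],vel=.15); st("released")
E
python3 - <<'E'
from h import *
if pick([.590,.3355],.011,"orange",.115):
    place([.6241,-.2686],.015,.115)
E
```

```text
cap orange [0.5889 0.336 ] expected [0.59   0.3355]
down hit=False t5.9 [0.5892 0.3361 0.1978] w0.0503 f0.0 [ 0.0236  0.5358 -0.1682]
grip t6.3 [0.5889 0.336  0.197 ] w0.0155 f76.0 [ 0.1181 -0.6925 -0.7759]
lifted t7.7 [0.5886 0.3359 0.3   ] w0.0159 f76.1 [ 0.2916  0.1293 -1.5578]
over t10.9 [ 0.6242 -0.2681  0.3011] w0.0158 f76.1 [-0.3393 -0.2312 -0.9989]
placed hit=True foot=0.0149 t12.3 [ 0.624  -0.2686  0.2009] w0.0159 f74.1 [-0.1659  1.1847  4.9651]
```

Run:
```python
from h import *
let_go()
if pick([.471,.3625],.011,"yellow",.115):
    o=place([.6368,-.1255],.015,.115)
    if abs(o["tool_pos"][2]-H-.015)<.005:
        let_go(); hover([.5,0.05],.33); im=robot.grab_frame("top"); cv2.imwrite("pics/t2.png",im)
        cv2.imwrite("pics/t2c.png",cv2.resize(im[140:280,90:400],None,fx=2.5,fy=2.5))
```

```text
released t13.6 [ 0.6239 -0.2685  0.2991] w0.0449 f0.0 [-0.4695 -0.7493 -0.064 ]
cap yellow [0.47   0.3635] expected [0.471  0.3625]
down hit=False t17.9 [0.4703 0.3637 0.1977] w0.0499 f0.0 [ 0.4631 -0.1957  0.4841]
grip t18.3 [0.4699 0.3635 0.197 ] w0.0158 f78.3 [ 0.2686  0.4577 -0.7094]
lifted t19.7 [0.4697 0.3635 0.3001] w0.0157 f78.4 [ 0.4883 -0.3766 -1.5023]
over t22.4 [ 0.6368 -0.125   0.3011] w0.0156 f78.4 [-0.077   0.2383 -1.2505]
placed hit=True foot=0.0149 t23.9 [ 0.6367 -0.1254  0.2009] w0.0157 f75.4 [-0.277   0.3439  4.8515]
released t25.1 [ 0.6366 -0.1254  0.2991] w0.0447 f0.0 [ 0.4985 -0.2821  0.1207]
```

View pics/t2c.png

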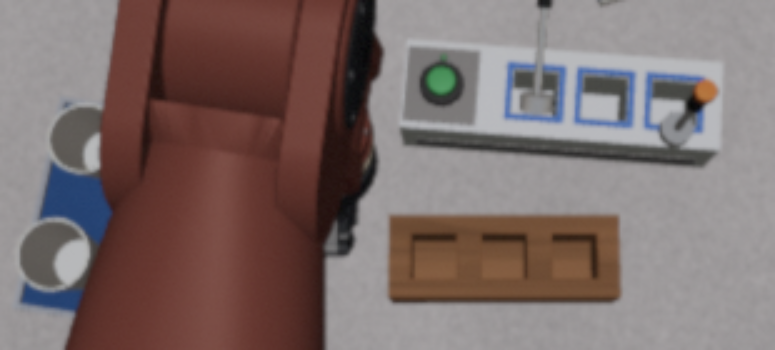

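The top crop shows both stirrers wrong. The orange foot is at crop (675,128), apparently outside its well, and the yellow is leaning far over. I'll look closer with the scene camera.

Run:
```python
from h import *
im=robot.grab_frame("scene"); cv2.imwrite("pics/s2.png",im)
cv2.imwrite("pics/s2c.png",cv2.resize(im[100:280,150:350],None,fx=3.3,fy=3.3,interpolation=cv2.INTER_CUBIC))
T=cv2.imread("pics/t2.png")
cv2.imwrite("pics/t2d.png",cv2.resize(T[80:220,230:400],None,fx=4,fy=4,interpolation=cv2.INTER_CUBIC))
```

```text
(no output)
```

View pics/s2c.png

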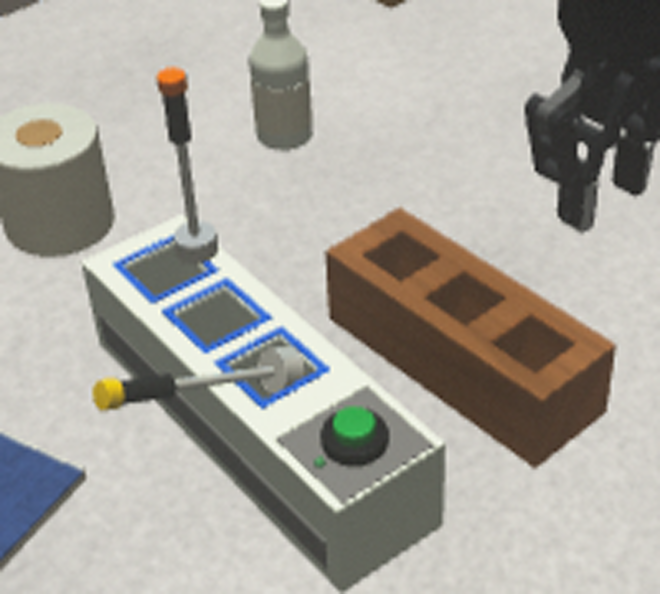

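View pics/t2d.png

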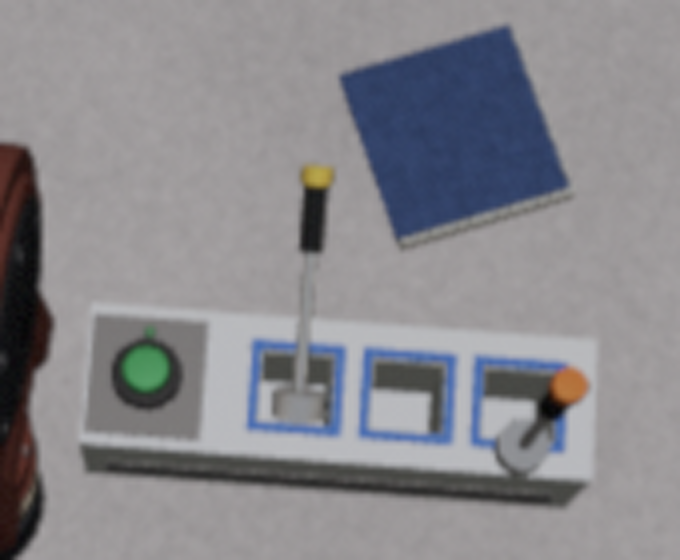

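The pictures show both stirrers were dragged up out of their wells while the fingers rose. Orange now stands on the steriliser's top at the front edge, and yellow lies in the mouth of its well with its rod over the back edge. I'll measure both.

Run:
```python
from h import *
t=cam("top");s=cam("scene")
tc=lambda x,y:(230+x/4,80+y/4); sc=lambda x,y:(150+x/3.3,100+y/3.3)
def T(n,a,b): print(n,*tri(t,tc(*a),s,sc(*b)))
T("O cap",(569,387),(172,82)); T("O gripbottom",(546,416),(179,142)); T("O foot top",(522,445),(197,238))
T("Y cap",(317,178),(107,394)); T("Y grip bottom",(312,250),(172,387)); T("Y foot/rod",(300,390),(278,370))
print(st("now")["time"])
```

```text
O cap [ 0.5923 -0.2686  0.2452] 0.0037318563678627736
O gripbottom [ 0.5912 -0.2678  0.1925] 0.002058779016577107
O foot top [ 0.5922 -0.2672  0.1033] 0.005251279746065249
Y cap [ 0.7587 -0.1389  0.1407] 0.0015025467328682678
Y grip bottom [ 0.7159 -0.1343  0.1208] 0.007083268210782847
Y foot/rod [ 0.6328 -0.1265  0.0849] 0.009147631974225998
now t26.1 [0.5007 0.049  0.3294] w0.0451 f0.0 [ 0.7988 -0.9017  0.0638]
26.0833
```

Orange stands upright on top at (0.592, −0.268). Yellow lies about 24° above horizontal along +x. I'll re-place orange first, and this time look between the fingers after opening and before rising.

```bash
sed -i 's/hover(xy); c=cam/hover(xy,zfoot+.32); c=cam/; s/\[\*xy,.29\]/[*xy,zfoot+.28]/' h.py
python3 - <<'E'
from h import *
hover([.52,-.1],.41)
if pick([.592,-.268],.09,"orange",.125):
    o=place([.6241,-.2686],.015,.125)
    if abs(o["tool_pos"][2]-H-.015)<.005:
        robot.set_gripper(.085); robot.pause(.5); st("open")
        a=robot.grab_frame("wrist"); cv2.imwrite("pics/w3.png",np.vstack([a]))
E
```

```text
cap orange [ 0.5923 -0.2684] expected [ 0.592 -0.268]
down hit=False t29.6 [ 0.5925 -0.2685  0.2767] w0.0500 f0.0 [ 0.5881 -0.3472  0.0051]
grip t30.0 [ 0.5923 -0.2684  0.276 ] w0.0157 f76.5 [ 0.4762 -0.5484  0.2447]
lifted t30.8 [ 0.5926 -0.2686  0.3115] w0.0158 f76.6 [-0.2612 -0.0536 -1.4367]
over t31.1 [ 0.6243 -0.2684  0.3097] w0.0157 f76.4 [-0.3241  0.8435 -1.3554]
placed hit=True foot=0.0149 t32.7 [ 0.6241 -0.2685  0.2009] w0.0158 f74.7 [0.1726 0.0831 4.2935]
open t33.8 [ 0.6237 -0.2683  0.2001] w0.0849 f0.0 [ 0.2789 -0.3823 -0.4864]
```

View pics/w3.png

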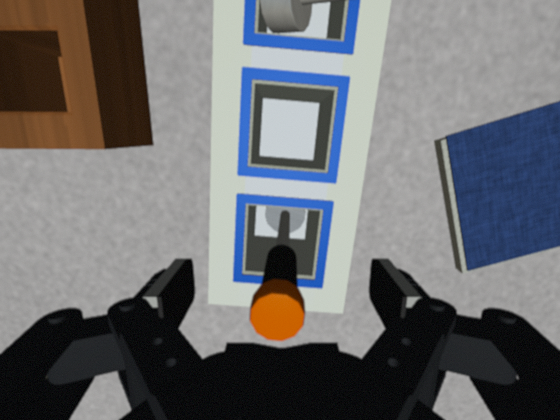

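Orange is standing in the well, centred between the wide-open fingers. Rising straight up now, then checking.

Run:
```python
from h import *
p=robot.observe()["tool_pos"]
robot.line_to([p[0],p[1],.24],vel=.05,guard=3); st("up")
robot.line_to([p[0],p[1],.38],vel=.1,guard=4); st("up2")
c=cam("wrist"); im=robot.grab_frame("wrist"); cv2.imwrite("pics/w4.png",im)
print(blobs(im,*COL["orange"],100),"pred",proj(c,[.6241,-.2686,.177]))
for y in (0,180): 
  for P in ([.735,-.1365,.19],[.735,-.1365,.3]): print(y,robot.ik(P,[180,0,y]))
# yellow upright: tool tilted by 66 deg toward +x
from scipy.spatial.transform import Rotation as Ro
for a in (-66,66):
  for y0 in (0,180):
    R=Ro.from_euler("y",a,degrees=True)*Ro.from_euler("xyz",[180,0,y0],degrees=True)
    z=R.as_matrix()[:,2]
    if z[0]>0:
        e=R.as_euler("xyz",degrees=True); g=np.array([.6368,-.1255,.15]); print(y0,e,z,robot.ik(g-.054*z,e),robot.ik(g+[0,0,.1]-.054*z,e))
```

```text
up t34.8 [ 0.6236 -0.2682  0.2395] w0.0848 f0.0 [-0.8022  0.0392 -0.2001]
up2 t36.4 [ 0.6236 -0.2683  0.3793] w0.0849 f0.0 [ 0.0931 -0.5017 -0.1557]
[((np.float64(285.2), np.float64(203.6)), 315, (np.int32(275), np.int32(194), np.int32(21), np.int32(20)))] pred [282.9442 207.1605]
0 [-20.5042  33.1255  26.4073  83.2818   0.     159.4958]
0 [-20.5042  34.7838  40.0923  95.3085   0.     159.4958]
180 [-20.5042  33.1255  26.4073  83.2818   0.     -20.5042]
180 [-20.5042  34.7838  40.0923  95.3085   0.     -20.5042]
0 [180. -66.   0.] [ 0.9135 -0.     -0.4067] None None
180 [180.  66. 180.] [ 0.9135  0.     -0.4067] None None
```

View pics/w4.png

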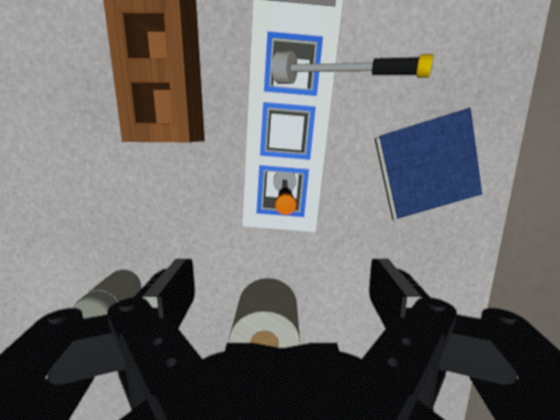

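Orange stands properly in the far well (cap at (285,204)). Yellow lies with its foot at (285,67) and its cap at (425,65). Next I'm checking which tool tilts are reachable so I can stand it up.

Run:
```python
from h import *
from scipy.spatial.transform import Rotation as Ro
def tilt(a,y0=180): return (Ro.from_euler("y",-a,degrees=True)*Ro.from_euler("xyz",[180,0,y0],degrees=True))
def ok(g,a,y0):
    R=tilt(a,y0); z=R.as_matrix()[:,2]; return robot.ik(np.array(g)-.054*z,R.as_euler("xyz",degrees=True)) is not None
print(tilt(30).as_matrix()[:,2])
for n,g in (("pick",[.73,-.136,.129]),("pick grip low",[.716,-.1343,.121]),("well",[.6368,-.1255,.150]),("well hi",[.6368,-.1255,.25]),("mid",[.5,-.1,.25]),("mid2",[.45,.15,.25]),("mid3",[.6,.1,.25])):
    print(n,[a for a in range(-60,91,5) if ok(g,a,180)],[a for a in range(-60,91,5) if ok(g,a,0)])
```

```text
[ 0.5    0.    -0.866]
pick [-15, -10, -5, 0, 5, 10, 15, 20, 25, 30, 35, 40, 45, 50, 55, 60, 65, 70, 75, 80, 85, 90] [-15, -10, -5, 0, 5, 10, 15, 20, 25, 30, 35, 40, 45, 50, 55, 60, 65, 70, 75, 80, 85, 90]
pick grip low [-15, -10, -5, 0, 5, 10, 15, 20, 25, 30, 35, 40, 45, 50, 55, 60, 65, 70, 85, 90] [-15, -10, -5, 0, 5, 10, 15, 20, 25, 30, 35, 40, 45, 50, 55, 60, 65, 70, 85, 90]
well [-30, -25, -20, -15, -10, -5, 0, 5, 10, 15, 20, 25, 30, 35, 40, 45, 50] [-30, -25, -20, -15, -10, -5, 0, 5, 10, 15, 20, 25, 30, 35, 40, 45, 50]
well hi [-20, -15, -10, -5, 0, 5, 10, 15, 20, 25, 30, 35, 40, 45, 50] [-20, -15, -10, -5, 0, 5, 10, 15, 20, 25, 30, 35, 40, 45, 50]
mid [-35, -30, -25, -20, -15, -10, -5, 0, 5, 10, 15, 20, 25] [-35, -30, -25, -20, -15, -10, -5, 0, 5, 10, 15, 20, 25]
mid2 [-35, -30, -25, -20, -15, -10, -5, 0, 5, 10, 15, 20] [-35, -30, -25, -20, -15, -10, -5, 0, 5, 10, 15, 20]
mid3 [-25, -20, -15, -10, -5, 0, 5, 10, 15, 20, 25, 30, 35, 40] [-25, -20, -15, -10, -5, 0, 5, 10, 15, 20, 25, 30, 35, 40]<sys>:0: UserWarning: Gimbal lock detected. Setting third angle to zero since it is not possible to uniquely determine all angles.
```

Yellow plan: grasp it with the tool tilted −15°, lift, swing to +50° over well 1 so the rod is upright, check with a picture, then insert.

```bash
cat >> h.py <<'E'
from scipy.spatial.transform import Rotation as Ro
def pose(g,a,az):
    """TCP pose with grasp point g, tool tilted a deg outward along azimuth az, fingers closing across it"""
    R=Ro.from_euler("z",az,degrees=True)*Ro.from_euler("y",-a,degrees=True)*Ro.from_euler("xyz",[180,0,180],degrees=True)
    return list(np.array(g)-.054*R.as_matrix()[:,2]),list(R.as_euler("xyz",degrees=True))
def mp(g,a,az): robot.move_pose(*pose(g,a,az))
E
python3 - <<'E'
from h import *
d=np.array([.903,-.097,.42]);d/=np.linalg.norm(d); az=np.degrees(np.arctan2(d[1],d[0]))
G=np.array([.7159,-.1343,.1208])+.017*d; W=np.array([.6368,-.1255]); azw=np.degrees(np.arctan2(W[1],W[0]))
hi=[*W,.115+.125]
chain=[(G+[0,0,.10],-10,az),(G+[0,0,.05],-15,az),(G,-15,az),(G+[0,0,.08],-12,az)]+[(hi,a,azw) for a in(45,50,53)]
ok=[robot.ik(*pose(*c)) for c in chain]; print(G,az,azw,[None if q is None else np.round(q) for q in ok])
if all(q is not None for q in ok[:6]):
    robot.set_gripper(.06); mp(*chain[0]); mp(*chain[1]); st("above")
    p,e=pose(*chain[2]); hit=robot.line_to(p,vel=.06,guard=8); st(f"at {hit}")
    if not hit:
        robot.set_gripper(0); st("grip"); p,e=pose(*chain[3]); robot.line_to(p,vel=.08,rotation=e); st("lifted")
        if robot.observe()["gripper_width"]>.012:
            mp(*chain[5]); st("hi")
            for n in("top","scene"): cv2.imwrite(f"pics/{n}5.png",robot.grab_frame(n))
            a=cv2.imread("pics/scene5.png")[90:270,150:350];b=cv2.imread("pics/top5.png")[90:270,220:420]
            cv2.imwrite("pics/b5.png",cv2.resize(np.hstack([a,b]),None,fx=2,fy=2,interpolation=cv2.INTER_CUBIC))
E
```

```text
[ 0.7312 -0.1359  0.1279] -6.131185695183795 -11.148926477070408 [None, None, array([-19.,  61.,  64., 108.,  -3., -13.]), None, array([-28., -41., -46.,  40.,  12., -12.]), array([-29., -47., -53.,  35.,  13., -11.]), None]
```

```bash
ls pics
```

```text
c0.png
c1.png
c2.png
s2.png
s2c.png
scene0.png
t2.png
t2c.png
t2d.png
top0.png
w1.png
w3.png
w4.png
```

Run:
```python
from h import *
G=np.array([.7312,-.1359,.1279]);ok=lambda *c: robot.ik(*pose(*c)) is not None
for dz in(0,.02,.04,.06,.08,.1,.12):
    print("pick dz",dz,"min tilt",[(dx,min([a for a in range(-30,30,2) if ok(G+[dx,0,dz],a,-6.1)],default=None)) for dx in(0,-.03,-.06)])
for n,W in(("w1",[.6368,-.1255]),("w2",[.630,-.1972])):
    for z in(.14,.18,.24,.26):
        print(n,z,[(az,max([a for a in range(30,86) if ok([*W,z],a,az)],default=None)) for az in(-50,-40,-35,-30,-25,-20)])
```

```text
pick dz 0 min tilt [(0, -14), (-0.03, -20), (-0.06, -24)]
pick dz 0.02 min tilt [(0, -14), (-0.03, -18), (-0.06, -24)]
pick dz 0.04 min tilt [(0, -12), (-0.03, -18), (-0.06, -22)]
pick dz 0.06 min tilt [(0, -12), (-0.03, -16), (-0.06, -20)]
pick dz 0.08 min tilt [(0, -10), (-0.03, -14), (-0.06, -20)]
pick dz 0.1 min tilt [(0, -8), (-0.03, -14), (-0.06, -18)]
pick dz 0.12 min tilt [(0, -8), (-0.03, -12), (-0.06, -16)]
w1 0.14 [(-50, 85), (-40, 59), (-35, 56), (-30, 53), (-25, 52), (-20, 51)]
w1 0.18 [(-50, 74), (-40, 61), (-35, 58), (-30, 56), (-25, 54), (-20, 53)]
w1 0.24 [(-50, 77), (-40, 65), (-35, 60), (-30, 55), (-25, 53), (-20, 51)]
w1 0.26 [(-50, 78), (-40, 67), (-35, 59), (-30, 55), (-25, 53), (-20, 51)]
w2 0.14 [(-50, 66), (-40, 57), (-35, 55), (-30, 53), (-25, 53), (-20, 52)]Traceback (most recent call last):
  File "<stdin>", line 7, in <module>
  File "<stdin>", line 2, in <lambda>
ValueError: time passes only in moves, steps and waits
```

Run:
```python
from h import *
G=np.array([.7312,-.1359,.1279]); W=[.6368,-.1255]
chain=[(G+[0,0,.07],-10,-6.1),(G,-10,-6.1),(G+[0,0,.06],-10,-6.1),([.69,-.132,.235],20,-20),([*W,.24],55,-40)]
ok=[robot.ik(*pose(*c)) for c in chain]; print([None if q is None else np.round(q) for q in ok])
if all(q is not None for q in ok):
    robot.set_gripper(.06); mp(*chain[0]); st("above")
    p,e=pose(*chain[1]); hit=robot.line_to(p,vel=.06,guard=8); st(f"at {hit}")
    if not hit:
        robot.set_gripper(0); st("grip"); p,e=pose(*chain[2]); robot.line_to(p,vel=.06); st("lifted")
        if robot.observe()["gripper_width"]>.012:
            mp(*chain[3]); mp(*chain[4]); st("hi")
            for n in("top","scene"): cv2.imwrite(f"pics/{n}5.png",robot.grab_frame(n))
            a=cv2.imread("pics/scene5.png")[90:270,150:350];b=cv2.imread("pics/top5.png")[90:270,220:420]
            cv2.imwrite("pics/b5.png",cv2.resize(np.hstack([a,b]),None,fx=2,fy=2,interpolation=cv2.INTER_CUBIC))
```

```text
[array([-20.,  52.,  58., 106.,  -2., -13.]), array([-20.,  49.,  47.,  98.,  -2., -13.]), array([-20.,  51.,  56., 105.,  -2., -13.]), array([-22.,  -1.,  -6.,  65.,   1.,  -2.]), array([-13., -40., -52.,  27., -22.,  16.])]
above t37.9 [ 0.7405 -0.1374  0.2518] w0.0602 f0.0 [-0.4273 -0.5902 -0.0633]
at False t39.2 [ 0.7407 -0.137   0.1817] w0.0598 f0.0 [-0.4435  0.194  -0.3652]
grip t39.7 [ 0.7406 -0.1368  0.1812] w0.0143 f58.2 [1.2666 0.0966 1.0237]
lifted t40.9 [ 0.7404 -0.1368  0.2404] w0.0145 f58.4 [-0.2821 -0.7204 -1.3086]
hi t43.0 [ 0.6036 -0.0973  0.2721] w0.0140 f58.2 [ 0.6027 -1.0709 -1.4418]
```

View pics/b5.png

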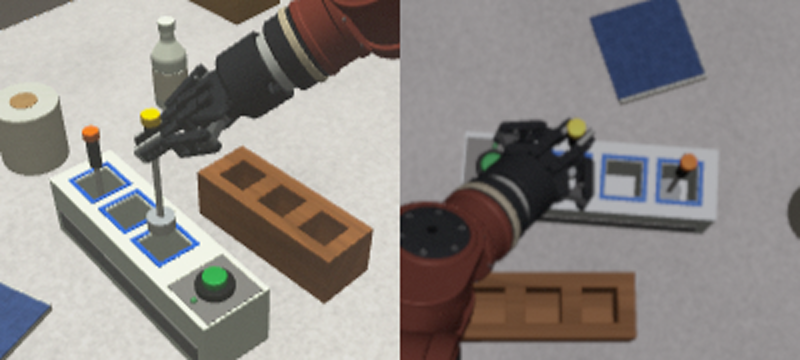

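Yellow now hangs upright over well 1 (scene foot at (160,221) in the crop). Checking its foot and cap positions numerically before insertion.

Run:
```python
from h import *
t=cam("top");s=cam("scene");T=cv2.imread("pics/top5.png");S=cv2.imread("pics/scene5.png")
Y=((22,150,90),(36,255,255))
print(blobs(T,*Y,15,(220,90,420,270)),blobs(S,*Y,15,(150,90,350,270)))
bt=blobs(T,*Y,15,(220,90,420,270))[0][0];bs=blobs(S,*Y,15,(150,90,350,270))[0][0]
cap,e=tri(t,bt,s,bs);print("cap",cap,e)
for z in(.125,.133,.14): print("foot top",z,plane(s,(150+160/2,90+219/2),z))
```

```text
[] [((np.float64(224.9), np.float64(148.3)), 70, (np.int32(220), np.int32(144), np.int32(10), np.int32(9)))]Traceback (most recent call last):
  File "<stdin>", line 5, in <module>
IndexError: list index out of range
```

Run:
```python
from h import *
t=cam("top");s=cam("scene")
print("cap",*tri(t,(308,154.5),s,(224.9,148.3)))
for z in(.12,.127,.133,.14): print("foot top",z,plane(s,(230,199.5),z))
```

```text
cap [ 0.6369 -0.1246  0.2735] 0.0010011493791367012
foot top 0.12 [ 0.6314 -0.1326  0.12  ]
foot top 0.127 [ 0.6359 -0.1265  0.127 ]
foot top 0.133 [ 0.6397 -0.1212  0.133 ]
foot top 0.14 [ 0.6442 -0.1151  0.14  ]
```

Run:
```python
from h import *
g=[.635,-.1275]
p,_=pose([*g,.24],55,-40); robot.line_to(p,vel=.05)
p,_=pose([*g,.155],55,-40); hit=robot.line_to(p,vel=.06,guard=5); st(f"in {hit}")
if not hit:
    p,_=pose([*g,.133],55,-40); hit=robot.line_to(p,vel=.03,guard=5); o=st(f"floor {hit}")
```

```text
in False t44.9 [ 0.6013 -0.0991  0.1866] w0.0143 f58.3 [ 0.513   0.3497 -1.3105]
floor True t45.5 [ 0.6013 -0.0993  0.1708] w0.0146 f58.7 [0.0732 0.4319 3.3935]
```

Run:
```python
from h import *
robot.set_gripper(.085); robot.pause(.5)
p,e=pose([.635,-.1275,.1398],55,-40); z=Ro.from_euler("xyz",e,degrees=True).as_matrix()[:,2]
p=robot.observe()["tool_pos"]
robot.line_to(list(p-.05*z),vel=.05,guard=3); st("back"); robot.line_to(list(p-.1*z+[0,0,.05]),vel=.1); st("back2")
robot.move_pose([.55,-.05,.38],DOWN); hover([.63,-.19],.40)
c=cam("wrist"); im=robot.grab_frame("wrist"); cv2.imwrite("pics/w6.png",im)
for k,w in(("orange",[.6241,-.2686]),("yellow",[.6368,-.1255])): print(k,blobs(im,*COL[k],60),"pred",proj(c,[*w,.177]),[plane(c,b[0],.175) for b in blobs(im,*COL[k],60)])
cv2.imwrite("pics/s6.png",robot.grab_frame("scene"));S=cv2.imread("pics/s6.png")[90:270,150:350]
cv2.imwrite("pics/b6.png",np.hstack([cv2.resize(S,None,fx=1.9,fy=1.9),cv2.resize(im[0:342,90:470],None,fx=1,fy=1)]))
```

```text
back t47.8 [ 0.5693 -0.0728  0.1983] w0.0846 f0.0 [-0.6001 -0.0584  0.3309]Traceback (most recent call last):
  File "<stdin>", line 5, in <module>
plant.IKError: the arm cannot follow that straight line within its joint ranges
```

Run:
```python
from h import *
p=robot.observe()["tool_pos"]
for tgt,a in (([.56,-.065,.22],45),([.55,-.05,.26],30),([.55,-.05,.38],0)):
    _,e=pose([0,0,0],a,-40); 
    try: robot.line_to(tgt,vel=.1,rotation=e,guard=6)
    except robot.IKError: print("ik",tgt); robot.move_pose(tgt,e)
st("up"); hover([.63,-.19],.40)
c=cam("wrist"); im=robot.grab_frame("wrist"); cv2.imwrite("pics/w6.png",im)
for k,w in(("orange",[.6241,-.2686]),("yellow",[.6368,-.1255])): print(k,blobs(im,*COL[k],60),"pred",proj(c,[*w,.177]),[plane(c,b[0],.175) for b in blobs(im,*COL[k],60)])
S=robot.grab_frame("scene");cv2.imwrite("pics/s6.png",S);S=S[90:270,150:350]
cv2.imwrite("pics/b6.png",np.hstack([cv2.resize(S,(380,342)),im[0:342,90:470]]))
```

```text
up t50.1 [ 0.5498 -0.0498  0.3795] w0.0851 f0.0 [0.4135 0.311  0.3352]
orange [((np.float64(278.5), np.float64(269.3)), 216, (np.int32(271), np.int32(262), np.int32(16), np.int32(16)))] pred [276.6157 272.7859] [array([ 0.6261, -0.2654,  0.175 ])]
yellow [((np.float64(286.3), np.float64(139.7)), 292, (np.int32(277), np.int32(130), np.int32(19), np.int32(20)))] pred [289.4649 136.7842] [array([ 0.6338, -0.1283,  0.175 ])]
```

View pics/b6.png

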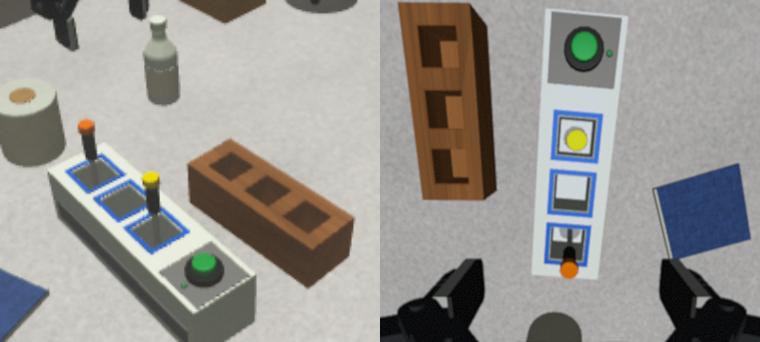

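Both stirrers stand in their wells: the yellow cap centred at (577,139), the orange foot inside its frame. Next, the button.

Run:
```python
from h import *
robot.set_gripper(0); robot.line_to([.645,-.029,.40]); 
c=cam("wrist"); b=blobs(robot.grab_frame("wrist"),*COL["green"],150); P=[plane(c,x[0],.111) for x in b]; print(b,P,robot.tip_reach)
B=min(P,key=lambda p:np.hypot(p[0]-.645,p[1]+.029))[:2]
if np.hypot(B[0]-.645,B[1]+.029)<.008:
    robot.line_to([*B,.215]); 
    hit=robot.line_to([*B,.170],vel=.02,guard=14); st(f"press {hit}")
    robot.pause(.2); st("hold"); robot.line_to([*B,.22],vel=.06); robot.line_to([*B,.40],vel=.15); robot.pause(.3); st("up")
    print([plane(cam("wrist"),x[0],.111) for x in blobs(robot.grab_frame("wrist"),*COL["green"],150)])
```

```text
[((np.float64(279.7), np.float64(189.1)), 458, (np.int32(268), np.int32(177), np.int32(24), np.int32(25)))] [array([ 0.6424, -0.0289,  0.111 ])] 0.0726
press True t56.0 [ 0.6423 -0.0289  0.1787] w0.0003 f3.0 [-1.2661  0.3512  5.8534]
hold t56.2 [ 0.6424 -0.0289  0.1787] w0.0001 f3.5 [-1.8337  0.828   6.5269]
up t58.7 [ 0.6423 -0.0289  0.3996] w0.0001 f0.0 [-0.3022  0.6219  0.1328]
[array([ 0.6427, -0.029 ,  0.111 ])]
```

The hold force was only about 6.5 N, barely over the spring force. I'll press once more, firmer, to be certain.

Run:
```python
from h import *
B=[.6425,-.0289]
robot.line_to([*B,.19])
for z in (.184,.181,.179,.178,.177,.1765):
    hit=robot.line_to([*B,z],vel=.01,guard=28); robot.pause(.15); o=st(f"z{z} {hit}")
    if hit or o["ft_force"][2]>20: break
robot.pause(.1); robot.line_to([*B,.22],vel=.06); robot.line_to([*B,.40],vel=.2); robot.pause(.3)
hover([.55,-.15],.40)
im=robot.grab_frame("top");cv2.imwrite("pics/t7.png",im);print(blobs(im,(5,80,40),(18,220,160),1000,(200,140,400,300)))
hover([.6,-.19],.40);c=cam("wrist"); im=robot.grab_frame("wrist")
for k in("orange","yellow"): print(k,[plane(c,b[0],.175) for b in blobs(im,*COL[k],60)])
```

```text
z0.184 False t61.2 [ 0.6425 -0.0289  0.1841] w0.0002 f0.8 [-0.3187  0.4361  1.8258]
z0.181 False t61.8 [ 0.6425 -0.0289  0.1811] w0.0001 f1.7 [-1.8998  0.5112  2.6342]
z0.179 False t62.3 [ 0.6425 -0.0289  0.1791] w-0.0001 f2.3 [-1.0935 -0.1857  4.5123]
z0.178 False t62.7 [ 0.6425 -0.0289  0.1786] w-0.0001 f4.3 [-3.3258  0.5599  8.2373]
z0.177 False t63.1 [ 0.6426 -0.0289  0.1785] w0.0002 f7.2 [-6.0386  1.7631 15.391 ]
z0.1765 False t63.5 [ 0.6426 -0.0289  0.1785] w-0.0004 f8.6 [-7.5711  0.771  15.639 ]
[]
orange []
yellow [array([ 0.6338, -0.1283,  0.175 ])]
```

The button clearly bottomed: it was stopped at z 0.1785 with force rising to 15 N. Next, check the stand and see whether it was knocked, then fetch orange.

Run:
```python
from h import *
robot.set_gripper(.085); hover([.47,-.16],.40); st("")
S=robot.grab_frame("scene");cv2.imwrite("pics/s8.png",S);print("scene wood",blobs(S,*COL["wood"],1000,(230,150,350,260)))
for k in("orange","yellow"): print(k,blobs(S,*COL[k],20,(150,100,300,250)))
c=cam("wrist");im=robot.grab_frame("wrist");cv2.imwrite("pics/w8.png",im)
g=[proj(c,[.468,y,.075]) for y in(-.0221,-.0939,-.1657)];print("pred wells",g)
for p in g: cv2.drawMarker(im,tuple(int(v) for v in p),(255,0,255),0,14,1)
sc=cam("scene")
for w in([.468,-.02,.075],[.468,-.092,.075],[.468,-.164,.075]): cv2.drawMarker(S,tuple(int(round(v)) for v in proj(sc,w)),(255,0,255),0,8,1)
cv2.imwrite("pics/b8.png",np.hstack([cv2.resize(S[90:270,150:350],(378,340)),cv2.resize(im,(420,315))[:,:].copy() if False else cv2.copyMakeBorder(cv2.resize(im,(420,315)),0,25,0,0,0)]))
```

```text
t68.4 [ 0.47   -0.1601  0.4004] w0.0849 f0.0 [-0.1106  0.3557 -0.4824]
scene wood [((np.float64(292.0), np.float64(201.1)), 3606, (np.int32(249), np.int32(164), np.int32(87), np.int32(77)))]
orange [((np.float64(194.6), np.float64(155.3)), 29, (np.int32(191), np.int32(153), np.int32(8), np.int32(5)))]
yellow [((np.float64(228.6), np.float64(183.1)), 36, (np.int32(225), np.int32(181), np.int32(8), np.int32(6)))]
pred wells [array([279.5636,  73.6284]), array([279.7054, 134.0764]), array([279.8339, 188.8488])]
```

View pics/b8.png

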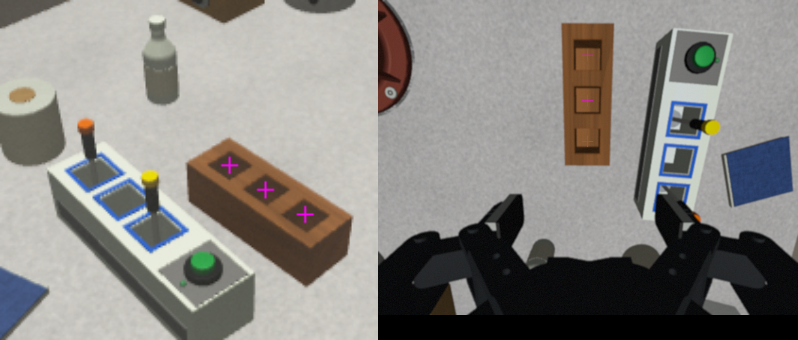

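The stand has not moved and the predicted well centres fall in its wells. Moving orange to the stand's far well.

```bash
cat >> h.py <<'E'
def wood(): return blobs(robot.grab_frame("scene"),*COL["wood"],1000,(230,150,350,260))
def release_check(color,xy,zfoot):
    robot.set_gripper(.085); robot.pause(.5); p=robot.observe()["tool_pos"]
    robot.line_to([p[0],p[1],.24],vel=.05,guard=3); st("up"); robot.line_to([p[0],p[1],.38],vel=.1,guard=4)
    c=cam("wrist"); b=blobs(robot.grab_frame("wrist"),*COL[color],100)
    print("after",[plane(c,x[0],zfoot+.159) for x in b],"expected",xy,"wood",wood())
E
python3 - <<'E'
from h import *
robot.line_to([.55,-.22,.40])
if pick([.6255,-.2665],.015,"orange",.125):
    print("wood",wood())
    o=place([.4678,-.1648],.010,.125)
    if abs(o["tool_pos"][2]-H-.010)<.005: release_check("orange",[.4678,-.1648],.010)
E
```

```text
cap orange [ 0.6263 -0.2659] expected [ 0.6255 -0.2665]
down hit=False t72.1 [ 0.6266 -0.2661  0.2017] w0.0498 f0.0 [ 0.227  -0.1294  1.0762]
grip t72.5 [ 0.6263 -0.2659  0.201 ] w0.0151 f77.6 [ 0.212   0.0129 -0.637 ]
lifted t73.9 [ 0.6261 -0.2658  0.31  ] w0.0156 f77.7 [-0.1467  0.1656 -1.4151]
wood [((np.float64(292.0), np.float64(201.3)), 3550, (np.int32(249), np.int32(164), np.int32(87), np.int32(77)))]
over t75.1 [ 0.4682 -0.1651  0.3108] w0.0155 f77.7 [ 0.7062 -0.5995 -0.7025]
placed hit=True foot=0.0099 t76.7 [ 0.4677 -0.1647  0.1959] w0.0156 f75.2 [1.1475 0.7215 4.0585]
up t78.9 [ 0.4672 -0.1644  0.2396] w0.0848 f0.0 [ 0.3005 -0.3398  0.2093]
after [array([ 0.4696, -0.1639,  0.169 ])] expected [0.4678, -0.1648] wood [((np.float64(292.4), np.float64(201.6)), 3536, (np.int32(249), np.int32(165), np.int32(87), np.int32(76)))]
```

Run:
```python
from h import *
robot.line_to([.55,-.15,.40])
if pick([.6338,-.1283],.015,"yellow",.125):
    print("wood",wood())
    o=place([.4685,-.0212],.010,.125)
    if abs(o["tool_pos"][2]-H-.010)<.005: release_check("yellow",[.4685,-.0212],.010)
```

```text
cap yellow [ 0.6338 -0.1277] expected [ 0.6338 -0.1283]
down hit=False t84.0 [ 0.6342 -0.1279  0.2018] w0.0502 f0.0 [0.0575 0.3425 0.214 ]
grip t84.4 [ 0.6339 -0.1278  0.201 ] w0.0157 f77.7 [0.0418 0.0205 0.1327]
lifted t85.8 [ 0.6336 -0.1276  0.3101] w0.0159 f77.8 [-0.1893  0.0531 -1.1923]
wood [((np.float64(292.3), np.float64(201.9)), 3457, (np.int32(249), np.int32(165), np.int32(87), np.int32(76)))]
over t87.0 [ 0.4689 -0.0216  0.3108] w0.0161 f77.9 [ 0.6762  0.1841 -1.0787]
placed hit=True foot=0.0099 t88.6 [ 0.4684 -0.0212  0.1959] w0.0159 f77.0 [-0.1116  0.6752  4.2935]
up t90.8 [ 0.4678 -0.021   0.2397] w0.0849 f0.0 [-0.4495  0.3151 -0.7961]
after [array([ 0.4639, -0.02  ,  0.169 ])] expected [0.4685, -0.0212] wood [((np.float64(292.0), np.float64(201.7)), 3451, (np.int32(249), np.int32(165), np.int32(87), np.int32(76)))]
```

Both placed. One last check: I'll triangulate the caps in two views with the arm out of the way, check the cups, then hand in.

Run:
```python
from h import *
robot.line_to([.45,-.1,.40]); robot.move_pose([.259,-.541,.40],[180,0,25.5])
t=cam("top");s=cam("scene");T=robot.grab_frame("top");S=robot.grab_frame("scene")
tm={"orange":((5,150,90),(18,255,255)),"yellow":((22,140,90),(36,255,255))}
for k in tm:
    bs=blobs(S,*COL[k],20,(240,100,350,250)); bt=blobs(T,*tm[k],15,(240,190,345,275)); print(k,bs,bt)
    if bs and bt: print(*tri(t,max(bt,key=lambda b:b[1])[0],s,max(bs,key=lambda b:b[1])[0]))
# unchanged tray area / bystanders: difference with start picture
S0=cv2.imread("pics/scene0.png")
for n,r in(("cups",(330,245,480,370)),("jar",(265,285,330,370)),("bottle",(220,95,250,148)),("roll",(140,128,190,180))):
    d=cv2.absdiff(S,S0)[r[1]:r[3],r[0]:r[2]].max(2)>60; print(n,int(d.sum()),d.size)
# empty cups: rims via white mask centroid shift outside the stirrers
st("end")
```

```text
orange [((np.float64(270.3), np.float64(148.4)), 26, (np.int32(267), np.int32(147), np.int32(8), np.int32(4)))] [((np.float64(322.8), np.float64(235.5)), 76, (np.int32(318), np.int32(231), np.int32(10), np.int32(10)))]
[ 0.4713 -0.1625  0.1706] 0.0024502770479939914
yellow [((np.float64(315.2), np.float64(173.1)), 33, (np.int32(312), np.int32(171), np.int32(8), np.int32(5)))] [((np.float64(260.1), np.float64(236.1)), 19, (np.int32(257), np.int32(234), np.int32(9), np.int32(7)))]
[ 0.4701 -0.0154  0.1757] 0.002976034057132579
cups 548 18750
jar 0 5525
bottle 0 1590
roll 0 2600
end t95.0 [ 0.26   -0.5403  0.4004] w0.0850 f0.0 [ 0.041  -0.1525 -0.3643]
```

```bash
python3 -c "
from plant import robot
print(robot.job_done())"
```

```text
the job is handed in; nothing more can be done
None
```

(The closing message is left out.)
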